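# Lay out the drug tray for an injection

### The job

Lay out the grey drug tray for an injection. In the three back pockets stand the steel pot at the end nearer the yellow sharps bin, the large vial at the other end and the small vial between them, each in the middle of its pocket; in the long front trough lay the large vial's carton, label up and lengthwise, straight in front of the large vial, and beside it the syringe, lengthwise, in front of the small vial and the pot, centred on the wall between their pockets. Set everything down gently without dropping it or tipping the vials over, and leave the sharps bin and the other things on the counter where they are.

Things in the scene. Friction and masses are not known exactly. Their poses are not given: they have to be found in the camera images.
- tray: Grey tray, fixed, 180 (x) by 280 mm (y). Origin: centre of underside; x to its back (away from robot), y to robot's left. Floor 3 mm thick; outer walls 18 mm high, rim to 20 mm, 8 mm out; inner walls 12 mm high, 3 thick. Back: 3 pockets 85 (x) by 88 mm (y), middles at x 43.5, y -91, 0, 91 mm; walls between at y -45.5, 45.5. Front: one open trough 85 by 272 mm, middle line x -43.5 mm.
- vial_large: Large injection vial of amber glass with paper label and aluminium crimp cap, upright: 37 mm diameter up to 42 mm, then a narrower neck and cap (24 mm), 63 mm high in all, 70 g. Origin: centre of its underside, z up along its axis. It starts on a teal bench mat 2 mm thick.
- vial_small: Small injection vial of clear glass with paper label and aluminium crimp cap, upright: 24 mm diameter up to 27 mm, then neck and cap (17 mm), 48 mm high in all, 28 g. Origin: centre of its underside, z up along its axis. It starts on a teal bench mat 2 mm thick.
- pot: Small open stainless steel pot (gallipot), round: 60 mm outside diameter from 20 mm up to the rim at 40 mm, narrowing to 46 mm at the foot, 60 g. Origin: centre of its underside, z up along its axis. It starts on a teal bench mat 2 mm thick.
- carton: Closed white carton of the large vial, lying: 40 mm (its x) by 70 mm (its y, its length) by 40 mm high, blue label panel on top, 18 g. Origin: centre of its underside, z up. It starts on a teal bench mat 2 mm thick.
- syringe: Clear syringe, white plunger, lying along its x axis, 140 mm long: capped nozzle x 58 to 70 mm, barrel 21 mm diameter x -35 to 58, finger wings 32 mm wide at x -36 (they stop it rolling), thumb disc at x -70. Origin: half-way along, on the underside of the barrel (barrel axis 10.5 mm above), z up; 22 g. In the tray either end may point either way. It starts on a teal bench mat 2 mm thick.
- sharps_bin: Round yellow sharps bin with red lid, 102 mm diameter, 124 mm high, standing on the counter far to the left or right. Origin: centre of its underside. It must stay where it is; it tells which end of the tray is the pot's.
- pump_bottle: White and blue pump bottle of hand rub, 68 mm diameter, 178 mm high, on the counter on the side away from the sharps bin. Origin: centre of its underside. Leave alone.
- tape_roll: Roll of white tape lying flat at the back of the counter, 68 mm diameter, 25 mm high. Origin: centre of its underside. Leave alone.
- tablet_jar: White tablet jar at the back of the counter, 52 mm diameter, 85 mm high. Origin: centre of its underside. Leave alone.
Things that resemble listed ones, but are neither listed nor needed, are in the scene too. What is shaped like the pot but purple is not meant. Of the things that look like the syringe, take the one that is farthest to the robot's left at the start.

How it is judged:
At the end, for the whole second after the job is handed in: Pot (sharps bin end), small and large vial upright within 15 mm of the middles of their back pockets; in the trough the carton, label up, within 15 mm of straight before the large vial, the syringe within 22 mm (20 across) of before the pot/small vial wall; both within 11 degrees; all at rest (linear speed of each of vial_large, vial_small, pot, carton, syringe below 0.02 m/s and z of vial_large in the frame of tray between -0.002 and 0.009 m and z of vial_small in the frame of tray between -0.002 and 0.009 m and z of pot in the frame of tray between -0.002 and 0.009 m and z of carton in the frame of tray between -0.002 and 0.009 m and z of syringe in the frame of tray between -0.002 and 0.03 m and angle between each of vial_large, vial_small, pot, carton's own z axis and vertical below 0.12 rad and angle between syringe's own x axis and vertical between 1.4 and 1.75 rad and angle between the y axis of carton and the y axis of tray, either way round below 0.2 rad and angle between the x axis of syringe and the y axis of tray, either way round below 0.2 rad and ((y of sharps_bin in the frame of tray above 0 m and x of pot in the frame of tray between 0.0285 and 0.0585 m and y of pot in the frame of tray between 0.076 and 0.106 m and x of vial_small in the frame of tray between 0.0285 and 0.0585 m and y of vial_small in the frame of tray between -0.015 and 0.015 m and x of vial_large in the frame of tray between 0.0285 and 0.0585 m and y of vial_large in the frame of tray between -0.106 and -0.076 m and x of carton in the frame of tray between -0.0585 and -0.0285 m and y of carton in the frame of tray between -0.106 and -0.076 m and x of syringe in the frame of tray between -0.0635 and -0.0235 m and y of syringe in the frame of tray between 0.0235 and 0.0675 m) or (y of sharps_bin in the frame of tray below 0 m and x of pot in the frame of tray between 0.0285 and 0.0585 m and y of pot in the frame of tray between -0.106 and -0.076 m and x of vial_small in the frame of tray between 0.0285 and 0.0585 m and y of vial_small in the frame of tray between -0.015 and 0.015 m and x of vial_large in the frame of tray between 0.0285 and 0.0585 m and y of vial_large in the frame of tray between 0.076 and 0.106 m and x of carton in the frame of tray between -0.0585 and -0.0285 m and y of carton in the frame of tray between 0.076 and 0.106 m and x of syringe in the frame of tray between -0.0635 and -0.0235 m and y of syringe in the frame of tray between -0.0675 and -0.0235 m))); the robot touches nothing.
It fails at once if the sharps bin, pump bottle, tape roll or tablet jar is shifted by more than 15 mm (distance of any of sharps_bin, pump_bottle, tape_roll, tablet_jar from where it was at the start of the episode above 0.015 m).
It fails at once if a glass vial is tipped by more than 40 degrees (angle between any of vial_large, vial_small's own z axis and vertical above 0.7 rad).
It fails at once if one of the five things is dropped or thrown (moves faster than 0.6 m/s out of the fingers, as after a fall of about 2 cm) ((linear speed of vial_large above 0.6 m/s and contact force between the fingers and vial_large below 0.05 N) or (linear speed of vial_small above 0.6 m/s and contact force between the fingers and vial_small below 0.05 N) or (linear speed of pot above 0.6 m/s and contact force between the fingers and pot below 0.05 N) or (linear speed of carton above 0.6 m/s and contact force between the fingers and carton below 0.05 N) or (linear speed of syringe above 0.6 m/s and contact force between the fingers and syringe below 0.05 N)).
It also fails if it takes over 144 s, if anything falls off the work surface, if the arm or the gripper's body presses on something with over 40 N, if the wrist force passes 120 N, or if a joint passes its speed limit or range.

### The arm

A 6-joint arm with a two-finger parallel gripper is mounted at the origin on the work surface. World frame = base frame: x ahead of the robot, y to its left, z up, the work surface at z = 0. Lengths are in m, angles in rad, forces in N, time in s.
With the tool pointing down it reaches from about 0.225 to 0.875 m from the base axis. Payload 3.4 kg.
Tool frame: the origin (TCP) lies between the finger pads; the fingertips stand 22 mm ahead of it and the grasp point (between the pads) lies 3 mm ahead of it (manip.finger_overhang is the distance from the TCP to the fingertips, in m); z points along the fingers, y is the line along which they close (so a half turn about z gives the same grasp; the last joint's range is limited). The gripper opens to 85 mm and grips with 20 to 120 N. Pads are 22 mm wide; open, the fingers measure 114 mm over their backs; the gripper's body (76 mm by 85 mm) begins 54 mm behind the grasp point. The pads swing forward as they close: fully open they stand 13 mm farther back than shut.
Start: joints at [-1.259, 0.276, 1.505, -0, 1.361, -0.121], TCP at [0.241, -0.522, 0.253] pointing down, gripper open.
Joint ranges: [-2.89, 2.89], [-0.75, 2.08], [0.22, 2.7], [-1.18, 4.32], [0.11, 2.71], [-2.7, 2.7]. Speed limits (rad/s): [2.57, 2.57, 3.14, 3.14, 3.14, 3.14].

### API

Orientations are given as a unit quaternion [w, x, y, z].
In Python, from rig import get_state, eyes, order, manip gives the robot as it stands.
- The arm moves only by the tool drive_tool, never from a script. Its argument "rows" is a list of rows, each a list of 4 numbers: the shift along the tool's x, y, z in units of 25 mm (1.0 is 25 mm), then the turn about the tool's z in units of 6 degrees (1.0 is 6 degrees). A call has exactly 8 rows; each row is the pose to reach, as a shift and turn from the pose commanded when the call began, along the tool's axes at that moment; what a row does not reach only later rows make up. A row lasts 1/12 s, in which the tool goes at most 41.7 mm and 7.16 degrees, less where a joint would pass 70% of its speed; a pose out of reach is approached as far as the arm can. A call with a gripper value outside its range is refused whole. "grip" is the finger opening in mm, from 0 to 85.4, set as the call begins (left out, the last holds). The fingers move at their own pace and stop on an object; "newtons" is the grip in N (left out, the last holds). Time passes only in rows, so rows that repeat a pose let the fingers close, or fill a call up. It gives the time, the measured TCP pose, the force, the opening and the grip force at its end, in the units of the state.
- get_state(): the state, without advancing time (a new reading comes with each control period).
- eyes.get_image(name): name is "scene" or "top"; returns (picture, depth): 420x560x3 uint8, red, green, blue; 420x560 float32, m along the optical axis (not along the pixel's ray), 0 where there is no reading.
- eyes.camera_info(name): a dict with "fx", "fy", "cx", "cy" (pixels), "R" (3x3) and "t" (3): a world point X has camera coordinates R X + t. Camera axes: x right, y down, z forward; pixel columns grow to the right and rows downward; lengths in m; the calibration is good to about 2 mm. A picture is of the moment at which its call begins. camera_info takes no time and is no camera call.
- order.sign_off(): hands the job in; it is judged then, once.
The state is a dict: "clock": time; "qpos": joint angles; "qd": joint speeds; "effort": joint torques, N m; "position": TCP position; "ee_rot": TCP orientation; "contact_force": force on the tool from outside, world axes, zero at the start; "moment": the same for the moment, N m; "width": finger opening in m; "gripper_force": force on a finger pad.
Only numpy, scipy, OpenCV 4.12 (cv2) and the standard library are available. Lean on these libraries where they do the work, as an engineer would, in place of code of your own. Each camera call takes 0.05 s, during which the arm holds its last target. There are 200 camera calls.

## Working session

There is one attempt and no reset: what is moved stays moved. The work goes in short steps, Python scripts to look and compute and a tool call to move; the robot and the scene stay as the last step left them, time stands still between calls to the robot, and variables do not carry over. Pictures are saved under pics/ and viewed, at most 14 in all, crops included, and the job is handed in when it is done.

Besides the shell and the picture viewer there is one more tool, called as a command line: name --pt "numbers of a row" for each row, then --argument value for the rest. drive_tool: Moves the arm, as the interface text tells. Its arguments: {"type":"object","properties":{"rows":{"type":"array","items":{"type":"array","items":{"type":"number"}}},"grip":{"type":"number"},"newtons":{"type":"number"}},"required":["rows"]}

```bash
ls; mkdir -p pics; cat > h.py <<'E'
import numpy as np, cv2
from rig import get_state, eyes, order, manip
def snap(n,f=None):
    im,d=eyes.get_image(n)
    if f: cv2.imwrite('pics/'+f,im[:,:,::-1])
    return im,d
def pts(n,d):
    c=eyes.camera_info(n);v,u=np.mgrid[:d.shape[0],:d.shape[1]]
    P=np.stack([(u-c['cx'])/c['fx']*d,(v-c['cy'])/c['fy']*d,d],-1)
    return (P-np.array(c['t']))@np.array(c['R'])
def ray(n,u,v,z):
    c=eyes.camera_info(n);R=np.array(c['R']);o=-R.T@np.array(c['t'])
    r=R.T@np.array([(u-c['cx'])/c['fx'],(v-c['cy'])/c['fy'],1]);return o+r*(z-o[2])/r[2]
E
python3 - <<'E'
from h import *
for n in('top','scene'):
    im,d=snap(n,n+'0.png');np.savez(n+'0.npz',im=im,d=d)
    c=eyes.camera_info(n);print(n,c['fx'],-np.array(c['R']).T@np.array(c['t']),np.round(c['R'],2).tolist())
print(get_state()); print([a for a in dir(manip) if a[0]!='_'])
E
```

```text
pics
top 388.081443769582 [0.36649906 0.00395531 1.09989335] [[0.02, -1.0, 0.0], [-0.99, -0.02, -0.13], [0.13, 0.0, -0.99]]
scene 429.46367326501286 [ 1.4131126  -0.28814694  0.73891056] [[0.3, 0.95, -0.0], [0.58, -0.19, -0.79], [-0.76, 0.24, -0.61]]
{'clock': 0.1, 'qpos': array([-1.25901244e+00,  2.76535291e-01,  1.50603809e+00,  7.44758669e-07,
        1.36072250e+00, -1.20968463e-01]), 'qd': array([ 1.65023690e-03, -1.10892005e-03, -1.93163282e-03, -9.85491714e-04,
        3.40314660e-06, -9.20015762e-04]), 'effort': array([ 1.08774839e-03, -4.17702055e+01, -2.46405548e+01, -1.50414712e-04,
        5.77979677e-03, -4.49894586e-06]), 'position': array([ 0.24100895, -0.5215501 ,  0.2525116 ]), 'ee_rot': array([-8.47774525e-04,  9.76681529e-01,  2.14691560e-01, -8.07647530e-05]), 'contact_force': array([ 0.716773  ,  0.0805355 , -0.09979379]), 'moment': array([-0.06963489, -0.03508532, -0.00517277]), 'gripper_force': 0.0, 'width': 0.08565474426453604}
['MotionError', 'finger_overhang']
```

View pics/top0.png

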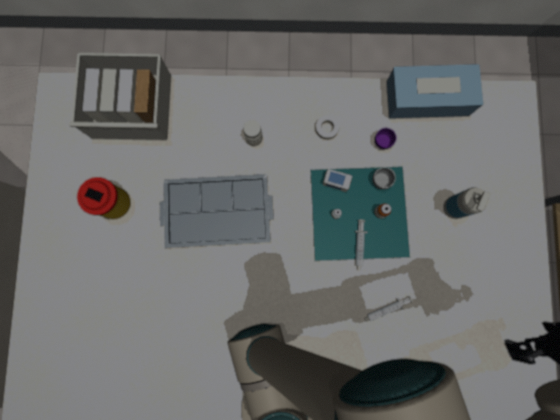

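View pics/scene0.png

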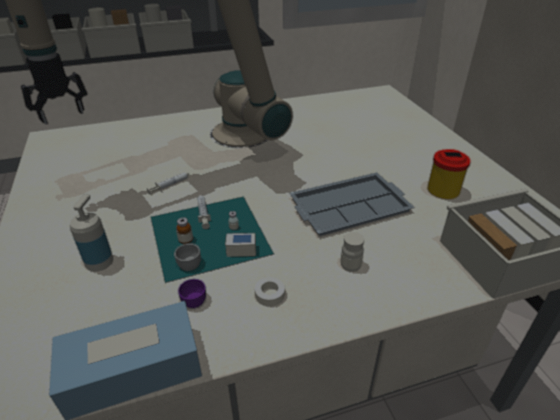

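Top view: the pot is the steel one at (385,178), while the purple one at (385,138) is a decoy. The syringe candidates are (361,245) on the mat and (390,308) off it, and the mat one is farther to the robot's left. The large vial is at (384,210), the small vial at (337,213) and the carton at (337,179). The tray is at (217,210) and the bin at (97,197), which is +y. I'll check these in one crop and measure.

```bash
python3 - <<'E'
from h import *
z=np.load('top0.npz');im,d=z['im'],z['d']
a=im[120:330,300:430,::-1]; b=im[160:260,150:285,::-1]
A=cv2.resize(a,None,fx=2.8,fy=2.8,interpolation=3);B=cv2.resize(b,None,fx=3,fy=3,interpolation=3)
o=np.zeros((590,790,3),np.uint8);o[:A.shape[0],:A.shape[1]]=A[:590];o[:B.shape[0],370:370+B.shape[1]]=B;cv2.imwrite('pics/crop.png',o)
P=pts('top',d)
print('mat',P[255,330],'table',P[270,200])
m=np.zeros(d.shape,np.uint8);m[160:335,300:425]=((P[...,2]>0.009)&(P[...,2]<.08))[160:335,300:425]*1
m[120:160,370:405]=0
n,l,s,c=cv2.connectedComponentsWithStats(m)
for i in range(1,n):
    if s[i,4]<25: continue
    q=P[l==i];r=cv2.minAreaRect(np.float32(q[:,:2]))
    print(s[i].tolist(),'zmax',np.percentile(q[:,2],[50,90,99]).round(4),'rect',np.round(r[0],4),np.round(r[1],4),round(r[2],1))
t=np.zeros(d.shape,np.uint8);t[165:255,155:280]=((P[...,2]>0.006)&(P[...,2]<.04))[165:255,155:280]
q=P[t>0];print('tray',cv2.minAreaRect(np.float32(q[:,:2])),np.percentile(q[:,2],[5,50,95]),'bin',P[197,97])
E
```

```text
mat [ 0.41344084 -0.13322937  0.00098392] table [ 0.36447591  0.23223367 -0.00225728]
[372, 167, 24, 23, 221] zmax [0.0285 0.0412 0.0442] rect [ 0.631  -0.2794] [0.0577 0.0587] 45.5
[323, 169, 29, 22, 422] zmax [0.0403 0.0436 0.0465] rect [ 0.6239 -0.1488] [0.0707 0.0412] 74.7
[375, 204, 16, 14, 178] zmax [0.0479 0.0649 0.0675] rect [ 0.5373 -0.2734] [0.0358 0.0313] 31.0
[332, 209, 9, 10, 68] zmax [0.0393 0.0511 0.0523] rect [ 0.5274 -0.1457] [0.0218 0.0201] 44.6
[355, 220, 12, 50, 337] zmax [0.0191 0.0228 0.0256] rect [ 0.4442 -0.2162] [0.1371 0.0309] 0.4
[364, 296, 49, 26, 353] zmax [0.017  0.0204 0.023 ] rect [ 0.2704 -0.2899] [0.0291 0.1399] 21.4
tray ((0.5368147492408752, 0.189987912774086), (0.2146800309419632, 0.31954213976860046), 1.5444003343582153) [0.00706144 0.01782892 0.021421  ] bin [0.54454916 0.47795993 0.1235298 ]
```

View pics/crop.png

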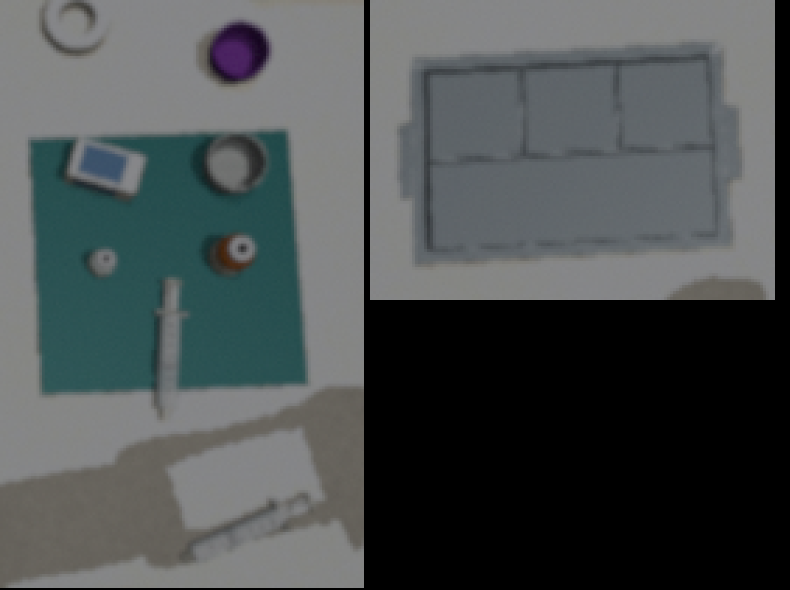

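```bash
python3 - <<'E'
from h import *
z=np.load('top0.npz');im,d=z['im'],z['d'];P=pts('top',d)
hsv=cv2.cvtColor(im,cv2.COLOR_RGB2HSV)
print('tray hsv',hsv[225,220],hsv[183,200],hsv[170,168],'table',hsv[270,200],hsv[180,140])
# tray: outer contour by saturation
box=np.zeros(d.shape,np.uint8);box[160:260,150:285]=1
m=((hsv[...,1]>35)&(hsv[...,0]>90)&(hsv[...,0]<130)).astype(np.uint8)*box
n,l,s,c=cv2.connectedComponentsWithStats(m);i=1+s[1:,4].argmax();print(s[i])
cn=max(cv2.findContours((l==i).astype(np.uint8),0,1)[0],key=len)[:,0]
W=np.array([ray('top',u,v,.02)[:2] for u,v in cn])
c0=W.min(0)/2+W.max(0)/2;r=W-c0
print('ext',W.min(0),W.max(0))
def fit(sel):
    vx,vy,x,y=cv2.fitLine(np.float32(W[sel]),cv2.DIST_HUBER,0,.01,.01).ravel();return vx,vy,x,y,sel.sum()
for nm,sel in dict(back=(r[:,0]>.08)&(abs(r[:,1])<.12),front=(r[:,0]<-.08)&(abs(r[:,1])<.12),left=(r[:,1]>.13)&(abs(r[:,0])>.05)&(abs(r[:,0])<.085),right=(r[:,1]<-.13)&(abs(r[:,0])>.05)&(abs(r[:,0])<.085)).items(): print(nm,np.round(fit(sel),4))
# caps / top discs by depth band
for nm,b,lo,hi,zt in(('large',(370,195,395,225),.058,.075,.065),('small',(328,203,346,224),.044,.06,.05),('carton',(320,165,356,194),.036,.055,.042),('pot',(368,162,400,194),.034,.055,.042)):
    mm=np.zeros(d.shape,np.uint8);x0,y0,x1,y1=b;mm[y0:y1,x0:x1]=((P[...,2]>lo)&(P[...,2]<hi))[y0:y1,x0:x1]
    n,l,s,c=cv2.connectedComponentsWithStats(mm);i=1+s[1:,4].argmax();v,u=np.nonzero(l==i)
    q=np.array([ray('top',a,e,zt)[:2] for a,e in zip(u,v)],np.float32);R=cv2.minAreaRect(q);e=cv2.minEnclosingCircle(q)
    print(nm,s[i].tolist(),'rect',np.round(R[0],4),np.round(R[1],4),R[2],'circ',np.round(e[0],4),round(e[1],4))
b=(hsv[...,0]>100)&(hsv[...,0]<125)&(hsv[...,1]>80);b[:165]=0;b[195:]=0;b[:,:320]=0;b[:,358:]=0
v,u=np.nonzero(b);q=np.array([ray('top',a,e,.042)[:2] for a,e in zip(u,v)],np.float32);print('label',cv2.minAreaRect(q))
# syringe axis
q=P[(P[...,2]>.012)&(P[...,2]<.03)&(np.indices(d.shape)[1]>350)&(np.indices(d.shape)[1]<370)&(np.indices(d.shape)[0]>215)&(np.indices(d.shape)[0]<275)]
vx,vy,x,y=cv2.fitLine(np.float32(q[:,:2]),cv2.DIST_HUBER,0,.01,.01).ravel();t=(q[:,:2]-[x,y])@[vx,vy]
print('syr',vx,vy,x,y,np.percentile(t,[0,1,99,100]))
# scene check by depth
z=np.load('scene0.npz');im,d=z['im'],z['d'];P=pts('scene',d)
for nm,x,y in(('pot',.631,-.279),('large',.537,-.273),('small',.527,-.146),('carton',.624,-.149),('syr',.444,-.216)):
    q=P[(np.hypot(P[...,0]-x,P[...,1]-y)<.05)&(P[...,2]>.01)&(P[...,2]<.08)]
    print(nm,np.percentile(q,[1,50,99],axis=0).round(4).tolist())
E
```

```text
tray hsv [ 99  24 108] [101  28  73] [ 45   4 134] table [120   2 135] [105   4 135]Traceback (most recent call last):
  File "<stdin>", line 8, in <module>
ValueError: attempt to get argmax of an empty sequence
```

```bash
cat > m.py <<'E'
from h import *
z=np.load('top0.npz');im,d=z['im'],z['d'];P=pts('top',d)
hsv=cv2.cvtColor(im,cv2.COLOR_RGB2HSV)
box=np.zeros(d.shape,np.uint8);box[160:260,150:285]=1
m=((hsv[...,1]>13)&(hsv[...,0]>80)&(hsv[...,0]<130)).astype(np.uint8)*box
n,l,s,c=cv2.connectedComponentsWithStats(m);i=1+s[1:,4].argmax();print(s[i])
cn=max(cv2.findContours((l==i).astype(np.uint8),0,1)[0],key=len)[:,0]
W=np.array([ray('top',u,v,.02)[:2] for u,v in cn])
c0=W.min(0)/2+W.max(0)/2;r=W-c0
print('ext',W.min(0),W.max(0))
def fit(sel):
    vx,vy,x,y=cv2.fitLine(np.float32(W[sel]),cv2.DIST_HUBER,0,.01,.01).ravel();return vx,vy,x,y,sel.sum()
for nm,sel in dict(back=(r[:,0]>.08)&(abs(r[:,1])<.12),front=(r[:,0]<-.08)&(abs(r[:,1])<.12),left=(r[:,1]>.13)&(abs(r[:,0])>.05)&(abs(r[:,0])<.085),right=(r[:,1]<-.13)&(abs(r[:,0])>.05)&(abs(r[:,0])<.085)).items(): print(nm,np.round(fit(sel),4))
for nm,b,lo,hi,zt in(('large',(370,195,395,225),.058,.075,.065),('small',(328,203,346,224),.044,.06,.05),('carton',(320,165,356,194),.036,.055,.042),('pot',(368,162,400,194),.034,.055,.042)):
    mm=np.zeros(d.shape,np.uint8);x0,y0,x1,y1=b;mm[y0:y1,x0:x1]=((P[...,2]>lo)&(P[...,2]<hi))[y0:y1,x0:x1]
    n,l,s,c=cv2.connectedComponentsWithStats(mm);i=1+s[1:,4].argmax();v,u=np.nonzero(l==i)
    q=np.array([ray('top',a,e,zt)[:2] for a,e in zip(u,v)],np.float32);R=cv2.minAreaRect(q);e=cv2.minEnclosingCircle(q)
    print(nm,s[i].tolist(),'rect',np.round(R[0],4),np.round(R[1],4),R[2],'circ',np.round(e[0],4),round(e[1],4))
b=(hsv[...,0]>100)&(hsv[...,0]<125)&(hsv[...,1]>80);b[:165]=0;b[195:]=0;b[:,:320]=0;b[:,358:]=0
v,u=np.nonzero(b);q=np.array([ray('top',a,e,.042)[:2] for a,e in zip(u,v)],np.float32);print('label',cv2.minAreaRect(q))
ii=np.indices(d.shape)
q=P[(P[...,2]>.012)&(P[...,2]<.03)&(ii[1]>350)&(ii[1]<370)&(ii[0]>215)&(ii[0]<275)]
vx,vy,x,y=cv2.fitLine(np.float32(q[:,:2]),cv2.DIST_HUBER,0,.01,.01).ravel();t=(q[:,:2]-[x,y])@[vx,vy]
print('syr',vx,vy,x,y,np.percentile(t,[0,1,99,100]))
z=np.load('scene0.npz');im,d=z['im'],z['d'];P=pts('scene',d)
for nm,x,y in(('pot',.631,-.279),('large',.537,-.273),('small',.527,-.146),('carton',.624,-.149),('syr',.444,-.216)):
    q=P[(np.hypot(P[...,0]-x,P[...,1]-y)<.05)&(P[...,2]>.01)&(P[...,2]<.08)]
    print(nm,np.percentile(q,[1,50,99],axis=0).round(4).tolist())
E
python3 m.py
```

```text
[ 160  174  113   73 7165]
ext [0.42878143 0.03229807] [0.6388759  0.34920424]
back [ 7.270e-02 -9.974e-01  6.303e-01  1.542e-01  8.500e+01]
front [ 7.590e-02 -9.971e-01  4.399e-01  1.687e-01  8.600e+01]
left [ 0.9975  0.0708  0.5067  0.3331 30.    ]
right [ 0.9968  0.0801  0.5104  0.0441 26.    ]
large [381, 205, 10, 8, 64] rect [ 0.5388 -0.2749] [0.0191 0.0244] 1.1063408851623535 circ [ 0.5392 -0.2752] 0.0126
small [335, 209, 6, 7, 31] rect [ 0.529  -0.1473] [0.0167 0.0137] 0.05677613243460655 circ [ 0.5276 -0.1473] 0.0082
carton [324, 169, 28, 21, 357] rect [ 0.6234 -0.1486] [0.0695 0.0412] 74.25028991699219 circ [ 0.6234 -0.1485] 0.0389
pot [374, 167, 22, 21, 80] rect [ 0.6317 -0.2795] [0.0571 0.0589] 1.111392855644226 circ [ 0.6303 -0.2788] 0.0307
label ((0.618951678276062, -0.14308671653270721), (0.038971178233623505, 0.03889591246843338), 74.71149444580078)
syr 0.99761873 -0.06896967 0.4407328 -0.21354988 [-0.06545891 -0.06242026  0.07172889  0.0727602 ]
pot [[0.6034, -0.308, 0.0105], [0.6258, -0.2803, 0.0283], [0.6636, -0.2515, 0.0429]]
large [[0.5302, -0.2941, 0.0108], [0.5517, -0.276, 0.0423], [0.5607, -0.2582, 0.0662]]
small [[0.524, -0.1589, 0.0106], [0.5374, -0.1478, 0.0307], [0.5441, -0.1353, 0.0503]]
carton [[0.602, -0.1865, 0.0105], [0.6385, -0.1505, 0.0396], [0.6549, -0.1134, 0.0448]]
syr [[0.3975, -0.2305, 0.0106], [0.4547, -0.215, 0.0201], [0.4921, -0.2014, 0.0242]]
```

```bash
cat >> h.py <<'E'
C=np.array([.533,.1903]);YAW=.0748
def tray(x,y):
    c,s=np.cos(YAW),np.sin(YAW);return C+[c*x-s*y,s*x+c*y]
def plan(x,y,z,phi):
    "units of shift/turn in tool axes from the present pose (tool down); phi=tool x heading, deg"
    s=get_state();w,a,b,c=s['ee_rot'];ph=2*np.arctan2(b,a);d=np.array([x,y,z])-s['position']
    cs,sn=np.cos(ph),np.sin(ph);u=np.array([cs*d[0]+sn*d[1],sn*d[0]-cs*d[1],-d[2]])/.025
    t=-((phi-np.degrees(ph)+90)%180-90)/6
    print('shift',u.round(2),'turn',round(t,2),'| phi',round(np.degrees(ph),1),'clock',round(s['clock'],2),'w',round(s['width'],4),'F',round(s['gripper_force'],1),'cf',np.round(s['contact_force'],1),'pos',s['position'].round(4))
E
python3 - <<'E'
from h import *
z=np.load('top0.npz');im=z['im'];g=im.mean(2)
# dark wall lines: middle wall per column, dividers per row -> tray frame, top of inner wall z .012
def tf(p): c,s=np.cos(YAW),np.sin(YAW);e=p[:2]-C;return np.array([c*e[0]+s*e[1],-s*e[0]+c*e[1]])
w=[tf(ray('top',u,200+g[200:222,u].argmin(),.010))[0] for u in range(175,262,3)];print('mid wall x',np.round(np.array(w)*1e3,1))
for a,b in((192,212),(222,242)):
    print('div',np.round([1e3*tf(ray('top',a+g[v,a:b].argmin(),v,.010))[1] for v in range(188,206,2)],1))
print('pot',tray(.0435,.091),'small',tray(.0435,0),'large',tray(.0435,-.091),'carton',tray(-.0435,-.091),'syr',tray(-.0435,.0455))
plan(.539,-.275,.15,4.3)
E
```

```text
mid wall x [-3.6 -4.1 -1.7 -2.1 -2.6 -3.1 -3.6 -4.   1.2  0.8 -2.6 -3.1 -3.5 -4.
 -1.6 -2.1 -2.5 -3.  -3.5  7.5  1.3  0.8 -2.5 -3.  -3.5 -3.9 -1.5 -2.
 -2.5]
div [45.4 42.7 42.8 43.  43.2 43.3 43.5 43.6 43.8]
div [-46.1 -43.  -45.7 -45.4 -48.  -47.8 -47.6 -47.4 -47.1]
pot [0.56957791 0.28429631] small [0.57637836 0.19355077] large [0.58317882 0.10280522] carton [0.49642209 0.09630369] syr [0.48622141 0.23242201]
shift [14.96 -3.95  4.1 ] turn 3.42 | phi 24.8 clock 0.1 w 0.0857 F 0.0 cf [ 0.7  0.1 -0.1] pos [ 0.241  -0.5216  0.2525]
```

drive_tool --pt "1.5 -0.4 0 0.5" --pt "3 -0.8 0 1" --pt "4.5 -1.2 0 1.5" --pt "6 -1.6 0.3 2" --pt "7.5 -2 0.6 2.5" --pt "9 -2.4 0.9 3" --pt "10.5 -2.8 1.2 3.4" --pt "12 -3.2 1.5 3.4" --grip 55 --newtons 40

```text
clock: 0.77
position: [0.481, -0.3219, 0.2151]
ee_rot: [-0.0, 0.999, 0.038, -0.0]
contact_force: [0.4, -0.4, 0.2]
width: 0.0543
gripper_force: 0.0
```

```bash
python3 -c "
from h import *
plan(.539,-.275,.13,4.3)"
```

```text
shift [ 2.46 -1.7   3.41] turn 0.0 | phi 4.3 clock 0.77 w 0.0543 F 0.0 cf [ 0.4 -0.4  0.2] pos [ 0.481  -0.3219  0.2151]
```

drive_tool --pt "1.3 -0.9 0.4 0" --pt "2.46 -1.7 1 0" --pt "2.46 -1.7 2.2 0" --pt "2.46 -1.7 3.6 0" --pt "2.46 -1.7 5 0" --pt "2.46 -1.7 6.2 0" --pt "2.46 -1.7 7.1 0" --pt "2.46 -1.7 7.1 0"

```text
clock: 1.43
position: [0.5345, -0.2741, 0.033]
ee_rot: [-0.003, 0.999, 0.038, -0.005]
contact_force: [-0.8, 0.4, 0.7]
width: 0.0553
gripper_force: 0.0
```

drive_tool --pt "0 0 0 0" --pt "0 0 0 0" --pt "0 0 0 0" --pt "0 0 0 0" --pt "0 0 0 0" --pt "0 0 0 0" --pt "0 0 0 0" --pt "0 0 0 0" --grip 30 --newtons 40

```text
clock: 2.1
position: [0.5382, -0.2766, 0.0389]
ee_rot: [0.0, 0.999, 0.038, 0.0]
contact_force: [-0.8, 0.2, 2.0]
width: 0.0357
gripper_force: 40.3
```

```bash
python3 -c "
from h import *
snap('scene','g1.png')
plan(.583,.103,.036,4.3)"
```

```text
shift [  2.95 -15.     0.11] turn 0.02 | phi 4.4 clock 2.15 w 0.0357 F 40.4 cf [0.  0.3 3. ] pos [ 0.5382 -0.2767  0.0389]
```

View pics/g1.png

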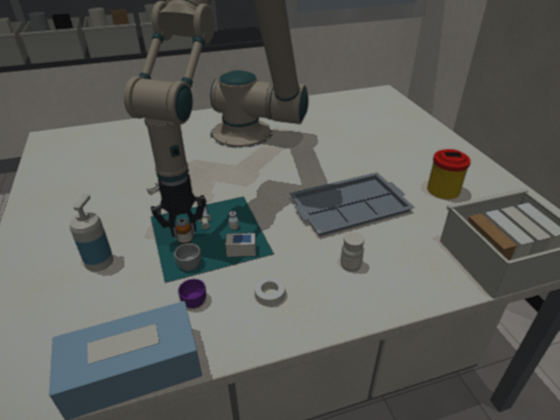

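drive_tool --pt "0 0 -0.8 0" --pt "0 0 -2 0" --pt "0.1 -0.6 -3.2 0" --pt "0.4 -2 -4 0" --pt "0.7 -3.4 -4 0" --pt "1 -4.9 -4 0" --pt "1.3 -6.4 -4 0" --pt "1.6 -7.9 -4 0"

```text
clock: 2.82
position: [0.5626, -0.0749, 0.1385]
ee_rot: [0.0, 0.999, 0.038, 0.0]
contact_force: [0.1, -0.3, -1.3]
width: 0.0359
gripper_force: 40.3
```

drive_tool --pt "0.3 -1.4 0 0" --pt "0.55 -2.8 0 0" --pt "0.8 -4.2 0 0" --pt "1 -5.4 0 0" --pt "1.2 -6.3 0 0" --pt "1.33 -6.9 0 0" --pt "1.35 -7.1 0 0" --pt "1.35 -7.1 0 0"

```text
clock: 3.48
position: [0.5826, 0.1042, 0.1381]
ee_rot: [0.0, 0.999, 0.039, -0.0]
contact_force: [0.3, -0.1, -1.0]
width: 0.0357
gripper_force: 40.3
```

```bash
python3 -c "
from h import *
plan(.583,.103,.041,4.3)"
```

```text
shift [0.01 0.05 3.88] turn 0.04 | phi 4.5 clock 3.48 w 0.0357 F 40.3 cf [ 0.3 -0.1 -1. ] pos [0.5826 0.1042 0.1381]
```

drive_tool --pt "0 0.05 0.8 0" --pt "0 0.05 1.8 0" --pt "0 0.05 2.7 0" --pt "0 0.05 3.3 0" --pt "0 0.05 3.6 0" --pt "0 0.05 3.8 0" --pt "0 0.05 3.9 0" --pt "0 0.05 3.9 0"

```text
clock: 4.15
position: [0.5833, 0.1012, 0.041]
ee_rot: [0.0, 0.999, 0.038, 0.0]
contact_force: [0.4, -0.1, -0.4]
width: 0.036
gripper_force: 40.3
```

```bash
python3 -c "
from h import *
plan(.583,.103,.040,4.3)"
```

```text
shift [-0.   -0.07  0.04] turn 0.01 | phi 4.4 clock 4.15 w 0.036 F 40.3 cf [ 0.4 -0.1 -0.4] pos [0.5833 0.1012 0.041 ]
```

Lower another millimetre, then open.

drive_tool --pt "0 0 0.02 0" --pt "0 0 0.04 0" --pt "0 0 0.06 0" --pt "0 0 0.06 0" --pt "0 0 0.06 0" --pt "0 0 0.06 0" --pt "0 0 0.06 0" --pt "0 0 0.06 0"

```text
clock: 4.82
position: [0.5833, 0.1019, 0.0398]
ee_rot: [0.0, 0.999, 0.038, 0.001]
contact_force: [-0.3, -0.6, 3.8]
width: 0.0356
gripper_force: 40.4
```

drive_tool --pt "0 0 0 0" --pt "0 0 0 0" --pt "0 0 0 0" --pt "0 0 0 0" --pt "0 0 0 0" --pt "0 0 0 0" --pt "0 0 -0.6 0" --pt "0 0 -1.4 0" --grip 50

```text
clock: 5.48
position: [0.5812, 0.1017, 0.0728]
ee_rot: [0.0, 0.999, 0.038, -0.002]
contact_force: [0.9, 0.2, 0.8]
width: 0.0503
gripper_force: 0.0
```

```bash
python3 -c "
from h import *
plan(.528,-.1475,.130,4.3)"
```

```text
shift [-2.89  9.78 -2.29] turn 0.02 | phi 4.4 clock 5.48 w 0.0503 F 0.0 cf [0.9 0.2 0.8] pos [0.5812 0.1017 0.0728]
```

drive_tool --pt "0 0 -1.2 0" --pt "0 0.1 -2.4 0" --pt "-0.4 1.4 -2.6 0" --pt "-0.9 3 -2.6 0" --pt "-1.4 4.6 -2.6 0" --pt "-1.8 6.2 -2.6 0" --pt "-2.3 7.8 -2.6 0" --pt "-2.8 9.3 -2.6 0" --grip 40

```text
clock: 6.15
position: [0.5303, -0.1373, 0.1395]
ee_rot: [0.0, 0.999, 0.038, 0.0]
contact_force: [0.8, -0.8, -0.5]
width: 0.0402
gripper_force: 0.0
```

```bash
python3 -c "
from h import *
plan(.528,-.1475,.0285,4.3)"
```

```text
shift [-0.12  0.4   4.44] turn 0.02 | phi 4.4 clock 6.15 w 0.0402 F 0.0 cf [ 0.8 -0.8 -0.5] pos [ 0.5303 -0.1373  0.1395]
```

drive_tool --pt "-0.06 0.2 0.5 0" --pt "-0.12 0.4 1 0" --pt "-0.12 0.4 1.8 0" --pt "-0.12 0.4 2.8 0" --pt "-0.12 0.4 3.7 0" --pt "-0.12 0.4 4.2 0" --pt "-0.12 0.4 4.44 0" --pt "-0.12 0.4 4.44 0"

```text
clock: 6.82
position: [0.5278, -0.1452, 0.0269]
ee_rot: [-0.001, 0.999, 0.038, -0.001]
contact_force: [-0.5, -0.0, 0.7]
width: 0.0402
gripper_force: 0.0
```

drive_tool --pt "0 0 0 0" --pt "0 0 0 0" --pt "0 0 0 0" --pt "0 0 0 0" --pt "0 0 0 0" --pt "0 0 0 0" --pt "0 0 0 0" --pt "0 0 0 0" --grip 16 --newtons 40

```text
clock: 7.48
position: [0.5293, -0.1457, 0.0291]
ee_rot: [0.0, 0.999, 0.038, 0.001]
contact_force: [0.1, 0.7, 7.3]
width: 0.0225
gripper_force: 39.6
```

```bash
python3 -c "
from h import *
plan(.5764,.1936,.0285,4.3)"
```

```text
shift [  2.92 -13.39   0.02] turn 0.02 | phi 4.4 clock 7.48 w 0.0225 F 39.6 cf [0.1 0.7 7.3] pos [ 0.5293 -0.1457  0.0291]
```

drive_tool --pt "0 0 -0.8 0" --pt "0 0 -2 0" --pt "0.1 -0.6 -3.4 0" --pt "0.4 -2 -4.4 0" --pt "0.7 -3.4 -4.4 0" --pt "1 -4.8 -4.4 0" --pt "1.3 -6.2 -4.4 0" --pt "1.6 -7.6 -4.4 0"

```text
clock: 8.15
position: [0.5538, 0.0485, 0.1384]
ee_rot: [0.0, 0.999, 0.038, 0.0]
contact_force: [0.3, 0.1, -0.0]
width: 0.0228
gripper_force: 39.4
```

drive_tool --pt "0.3 -1.4 0 0" --pt "0.6 -2.8 0 0" --pt "0.9 -4 0 0" --pt "1.1 -4.9 0 0" --pt "1.25 -5.5 0 0" --pt "1.32 -5.8 0 0" --pt "1.32 -5.8 0 0" --pt "1.32 -5.8 0 0"

```text
clock: 8.82
position: [0.5755, 0.1932, 0.138]
ee_rot: [0.001, 0.999, 0.038, -0.0]
contact_force: [0.7, 0.0, -0.5]
width: 0.0226
gripper_force: 39.4
```

```bash
python3 -c "
from h import *
plan(.5764,.1936,.0305,4.3)"
```

```text
shift [ 0.04 -0.01  4.3 ] turn 0.02 | phi 4.4 clock 8.82 w 0.0226 F 39.4 cf [ 0.7  0.  -0.5] pos [0.5755 0.1932 0.138 ]
```

drive_tool --pt "0 0 0.8 0" --pt "0 0 1.9 0" --pt "0 0 3 0" --pt "0 0 3.7 0" --pt "0 0 4.1 0" --pt "0 0 4.25 0" --pt "0 0 4.3 0" --pt "0 0 4.33 0"

```text
clock: 9.48
position: [0.5767, 0.1936, 0.0309]
ee_rot: [-0.0, 0.999, 0.038, 0.001]
contact_force: [-0.5, -0.6, 0.9]
width: 0.0224
gripper_force: 39.4
```

```bash
python3 -c "
from h import *
plan(.5764,.1936,.0295,4.3)"
```

```text
shift [-0.01 -0.    0.06] turn 0.01 | phi 4.3 clock 9.48 w 0.0224 F 39.4 cf [-0.5 -0.6  0.9] pos [0.5767 0.1936 0.0309]
```

drive_tool --pt "0 0 0.02 0" --pt "0 0 0.04 0" --pt "0 0 0.05 0" --pt "0 0 0.05 0" --pt "0 0 0.05 0" --pt "0 0 0.05 0" --pt "0 0 0.05 0" --pt "0 0 0.05 0"

```text
clock: 10.15
position: [0.5767, 0.1942, 0.0301]
ee_rot: [-0.0, 0.999, 0.039, 0.001]
contact_force: [-0.7, -1.9, 6.0]
width: 0.0224
gripper_force: 39.7
```

drive_tool --pt "0 0 0 0" --pt "0 0 0 0" --pt "0 0 0 0" --pt "0 0 0 0" --pt "0 0 0 0" --pt "0 0 0 0" --pt "0 0 -0.6 0" --pt "0 0 -1.6 0" --grip 38

```text
clock: 10.82
position: [0.5735, 0.1935, 0.0663]
ee_rot: [0.001, 0.999, 0.038, -0.003]
contact_force: [-0.7, 0.1, 0.0]
width: 0.038
gripper_force: 0.0
```

```bash
python3 -c "
from h import *
plan(.6312,-.279,.130,4.3)"
```

```text
shift [ 0.85 19.02 -2.55] turn 0.02 | phi 4.4 clock 10.82 w 0.038 F 0.0 cf [-0.7  0.1  0. ] pos [0.5735 0.1935 0.0663]
```

drive_tool --pt "0 0 -1.4 0" --pt "0 0.2 -2.8 0" --pt "0.05 1.6 -3.2 0" --pt "0.1 3.2 -3.2 0" --pt "0.2 4.8 -3.2 0" --pt "0.3 6.4 -3.2 0" --pt "0.4 8 -3.2 0" --pt "0.5 9.6 -3.2 0" --grip 78

```text
clock: 11.48
position: [0.6065, -0.046, 0.1489]
ee_rot: [-0.0, 0.999, 0.038, 0.0]
contact_force: [0.2, -0.2, -0.6]
width: 0.0784
gripper_force: 0.0
```

drive_tool --pt "0.1 1.6 0 0" --pt "0.15 3.2 0 0" --pt "0.2 4.8 0 0" --pt "0.3 6.4 0 0" --pt "0.3 7.8 0 0" --pt "0.35 8.8 0 0" --pt "0.35 9.4 0 0" --pt "0.35 9.4 0 0"

```text
clock: 12.15
position: [0.6334, -0.2813, 0.1482]
ee_rot: [0.001, 0.999, 0.037, 0.0]
contact_force: [0.7, 1.0, -0.6]
width: 0.078
gripper_force: 0.0
```

```bash
python3 -c "
from h import *
plan(.6312,-.279,.043,4.3)
t,d=snap('top');P=pts('top',d)
for n,x,y,lo,hi in(('large',.583,.103,.055,.08),('small',.5764,.1936,.042,.06)):
    q=P[(np.hypot(P[...,0]-x,P[...,1]-y)<.03)&(P[...,2]>lo)&(P[...,2]<hi)];print(n,len(q),q.mean(0),q[:,2].max())
"
```

```text
shift [-0.08 -0.1   4.21] turn -0.01 | phi 4.2 clock 12.15 w 0.078 F 0.0 cf [ 0.7  1.  -0.6] pos [ 0.6334 -0.2813  0.1482]
large 64 [0.5832135  0.10070357 0.06429976] 0.06910821545788938
small 35 [0.57586934 0.19256891 0.04913182] 0.054741695910280254
```

drive_tool --pt "-0.08 -0.1 0.6 0" --pt "-0.08 -0.1 1.6 0" --pt "-0.08 -0.1 2.6 0" --pt "-0.08 -0.1 3.4 0" --pt "-0.08 -0.1 4 0" --pt "-0.08 -0.1 4.3 0" --pt "-0.08 -0.1 4.37 0" --pt "-0.08 -0.1 4.37 0"

```text
clock: 12.87
position: [0.6313, -0.2742, 0.0396]
ee_rot: [-0.0, 0.999, 0.039, -0.0]
contact_force: [0.5, 1.1, 0.4]
width: 0.078
gripper_force: 0.0
```

drive_tool --pt "0 0 0 0" --pt "0 0 0 0" --pt "0 0 0 0" --pt "0 0 0 0" --pt "0 0 0 0" --pt "0 0 0 0" --pt "0 0 0 0" --pt "0 0 0 0" --grip 50 --newtons 40

```text
clock: 13.53
position: [0.6324, -0.2759, 0.0416]
ee_rot: [0.001, 0.999, 0.038, 0.002]
contact_force: [0.1, 0.9, 6.3]
width: 0.0593
gripper_force: 43.6
```

```bash
python3 -c "
from h import *
snap('scene','g3.png')
plan(.5696,.2843,.043,4.3)
import cv2
i=cv2.imread('pics/g3.png')[130:330,100:330];cv2.imwrite('pics/g3c.png',cv2.resize(i,None,fx=2.5,fy=2.5))
"
```

```text
shift [ -0.79 -22.53  -0.06] turn 0.01 | phi 4.4 clock 13.58 w 0.0594 F 43.6 cf [0.4 1.3 6.6] pos [ 0.6324 -0.2759  0.0416]
```

View pics/g3c.png

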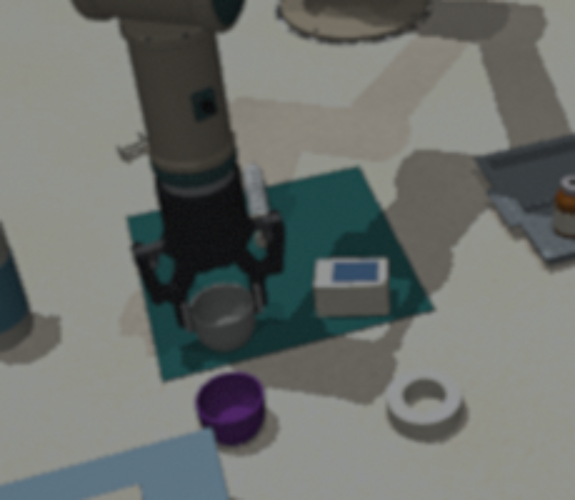

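drive_tool --pt "0 0 -0.8 0" --pt "0 0 -2 0" --pt "0 -0.6 -3.4 0" --pt "-0.05 -2 -4.4 0" --pt "-0.1 -3.4 -4.4 0" --pt "-0.15 -4.8 -4.4 0" --pt "-0.2 -6.2 -4.4 0" --pt "-0.25 -7.6 -4.4 0"

```text
clock: 14.25
position: [0.6099, -0.0853, 0.1501]
ee_rot: [0.0, 0.999, 0.038, 0.0]
contact_force: [1.5, -0.1, -1.0]
width: 0.0593
gripper_force: 43.5
```

drive_tool --pt "-0.05 -1.4 0 0" --pt "-0.1 -2.8 0 0" --pt "-0.15 -4.2 0 0" --pt "-0.2 -5.6 0 0" --pt "-0.25 -7 0 0" --pt "-0.3 -8.4 0 0" --pt "-0.35 -9.8 0 0" --pt "-0.4 -11.2 0 0"

```text
clock: 14.92
position: [0.5785, 0.1933, 0.1498]
ee_rot: [0.0, 0.999, 0.038, 0.0]
contact_force: [0.6, 0.0, -0.9]
width: 0.0594
gripper_force: 43.5
```

```bash
python3 -c "
from h import *
plan(.5696,.2843,.0445,4.3)"
```

```text
shift [-0.08 -3.66  4.21] turn 0.01 | phi 4.4 clock 14.92 w 0.0594 F 43.5 cf [ 0.6  0.  -0.9] pos [0.5785 0.1933 0.1498]
```

drive_tool --pt "-0.03 -1.2 0 0" --pt "-0.06 -2.3 0 0" --pt "-0.08 -3.1 0 0" --pt "-0.08 -3.55 0.4 0" --pt "-0.08 -3.66 1.2 0" --pt "-0.08 -3.66 2 0" --pt "-0.08 -3.66 2.8 0" --pt "-0.08 -3.66 3.4 0"

```text
clock: 15.58
position: [0.569, 0.2819, 0.0622]
ee_rot: [0.001, 0.999, 0.038, -0.001]
contact_force: [0.2, -0.2, -1.2]
width: 0.0592
gripper_force: 43.4
```

```bash
python3 -c "
from h import *
plan(.5696,.2843,.0425,4.3)"
```

```text
shift [ 0.03 -0.09  0.79] turn 0.02 | phi 4.4 clock 15.58 w 0.0592 F 43.4 cf [ 0.2 -0.2 -1.2] pos [0.569  0.2819 0.0622]
```

drive_tool --pt "0 0 0.3 0" --pt "0 0 0.55 0" --pt "0 0 0.7 0" --pt "0 0 0.78 0" --pt "0 0 0.82 0" --pt "0 0 0.85 0" --pt "0 0 0.87 0" --pt "0 0 0.87 0"

```text
clock: 16.25
position: [0.5703, 0.283, 0.0433]
ee_rot: [-0.0, 0.999, 0.038, 0.001]
contact_force: [-0.5, -0.4, -0.3]
width: 0.0594
gripper_force: 43.5
```

```bash
python3 -c "
from h import *
plan(.5696,.2843,.0425,4.3)"
```

```text
shift [-0.02 -0.06  0.03] turn 0.02 | phi 4.4 clock 16.25 w 0.0594 F 43.5 cf [-0.5 -0.4 -0.3] pos [0.5703 0.283  0.0433]
```

drive_tool --pt "0 0 0.02 0" --pt "0 0 0.04 0" --pt "0 0 0.06 0" --pt "0 0 0.06 0" --pt "0 0 0.06 0" --pt "0 0 0.06 0" --pt "0 0 0.06 0" --pt "0 0 0.06 0"

```text
clock: 16.92
position: [0.5702, 0.283, 0.0426]
ee_rot: [-0.0, 0.999, 0.038, 0.001]
contact_force: [-1.5, -0.7, 6.3]
width: 0.0594
gripper_force: 44.0
```

drive_tool --pt "0 0 0 0" --pt "0 0 0 0" --pt "0 0 0 0" --pt "0 0 0 0" --pt "0 0 0 0" --pt "0 0 0 0" --pt "0 0 -0.6 0" --pt "0 0 -1.8 0" --grip 72

```text
clock: 17.58
position: [0.5672, 0.2817, 0.0828]
ee_rot: [0.001, 0.999, 0.038, -0.004]
contact_force: [0.1, -0.2, -0.4]
width: 0.0721
gripper_force: 0.0
```

```bash
python3 -c "
from h import *
plan(.6234,-.1486,.140,74.3)"
```

```text
shift [ 0.93 17.34 -2.29] turn -11.65 | phi 4.4 clock 17.58 w 0.0721 F 0.0 cf [ 0.1 -0.2 -0.4] pos [0.5672 0.2817 0.0828]
```

drive_tool --pt "0 0 -1.4 0" --pt "0 0.2 -2.6 -0.5" --pt "0.1 1.7 -2.6 -1.6" --pt "0.2 3.3 -2.6 -2.7" --pt "0.3 4.9 -2.6 -3.8" --pt "0.4 6.5 -2.6 -4.9" --pt "0.5 8.1 -2.6 -6" --pt "0.5 9.7 -2.6 -7" --grip 55

```text
clock: 18.25
position: [0.6014, 0.0402, 0.1514]
ee_rot: [0.0, 0.918, 0.397, 0.0]
contact_force: [0.6, 0.1, -0.9]
width: 0.0554
gripper_force: 0.0
```

```bash
python3 -c "
from h import *
plan(.6234,-.1486,.140,74.3)"
```

```text
shift [-4.9   5.82  0.45] turn -4.6 | phi 46.7 clock 18.25 w 0.0554 F 0.0 cf [ 0.6  0.1 -0.9] pos [0.6014 0.0402 0.1514]
```

drive_tool --pt "-0.9 1.1 0 -1" --pt "-1.9 2.3 0 -2" --pt "-2.9 3.5 0 -3" --pt "-3.8 4.6 0 -4" --pt "-4.4 5.3 0 -4.6" --pt "-4.9 5.8 0 -4.65" --pt "-4.9 5.8 0 -4.65" --pt "-4.9 5.8 0 -4.65"

```text
clock: 18.92
position: [0.6214, -0.1475, 0.151]
ee_rot: [-0.0, 0.798, 0.603, -0.0]
contact_force: [0.0, -0.1, -0.3]
width: 0.0551
gripper_force: 0.0
```

```bash
python3 -c "
from h import *
plan(.6234,-.1486,.037,74.3)"
```

```text
shift [-0.02  0.09  4.56] turn -0.02 | phi 74.2 clock 18.92 w 0.0551 F 0.0 cf [ 0.  -0.1 -0.3] pos [ 0.6214 -0.1475  0.151 ]
```

drive_tool --pt "0 0.09 0.8 0" --pt "0 0.09 1.8 0" --pt "0 0.09 2.8 0" --pt "0 0.09 3.7 0" --pt "0 0.09 4.3 0" --pt "0 0.09 4.6 0" --pt "0 0.09 4.76 0" --pt "0 0.09 4.76 0"

```text
clock: 19.58
position: [0.6236, -0.1463, 0.0319]
ee_rot: [-0.0, 0.797, 0.604, -0.0]
contact_force: [-0.4, 0.5, -0.8]
width: 0.0549
gripper_force: 0.0
```

drive_tool --pt "0 0 0 0" --pt "0 0 0 0" --pt "0 0 0 0" --pt "0 0 0 0" --pt "0 0 0 0" --pt "0 0 0 0" --pt "0 0 0 0" --pt "0 0 0 0" --grip 32 --newtons 30

```text
clock: 20.25
position: [0.6245, -0.1475, 0.0335]
ee_rot: [0.001, 0.797, 0.604, 0.001]
contact_force: [0.5, 0.8, 6.8]
width: 0.0397
gripper_force: 31.6
```

```bash
python3 -c "
from h import *
plan(.4964,.0963,.036,94.3)"
```

```text
shift [ 8.   -7.57 -0.1 ] turn -3.34 | phi 74.3 clock 20.25 w 0.0397 F 31.6 cf [0.5 0.8 6.8] pos [ 0.6245 -0.1475  0.0335]
```

drive_tool --pt "0 0 -0.8 0" --pt "0 0 -2 0" --pt "0.4 -0.4 -3.2 -0.3" --pt "1.3 -1.2 -4 -0.8" --pt "2.3 -2.2 -4 -1.3" --pt "3.3 -3.1 -4 -1.8" --pt "4.3 -4.1 -4 -2.3" --pt "5.3 -5 -4 -2.8"

```text
clock: 20.92
position: [0.5377, 0.0152, 0.1323]
ee_rot: [-0.0, 0.7, 0.714, -0.0]
contact_force: [-0.3, 0.3, 0.1]
width: 0.0396
gripper_force: 31.0
```

```bash
python3 -c "
from h import *
plan(.4964,.0963,.036,94.3)"
```

```text
shift [ 3.28 -1.58  3.85] turn -0.52 | phi 91.2 clock 20.92 w 0.0396 F 31.0 cf [-0.3  0.3  0.1] pos [0.5377 0.0152 0.1323]
```

drive_tool --pt "0.9 -0.4 0 -0.2" --pt "1.8 -0.85 0 -0.4" --pt "2.6 -1.25 0 -0.5" --pt "3.1 -1.5 0.2 -0.5" --pt "3.28 -1.58 1 -0.5" --pt "3.28 -1.58 2 -0.5" --pt "3.28 -1.58 2.8 -0.5" --pt "3.28 -1.58 3.3 -0.5"

```text
clock: 21.58
position: [0.4969, 0.0952, 0.0476]
ee_rot: [-0.001, 0.681, 0.732, -0.001]
contact_force: [-0.2, -0.1, 0.4]
width: 0.0397
gripper_force: 31.0
```

```bash
python3 -c "
from h import *
plan(.4964,.0963,.0345,94.3)"
```

```text
shift [ 0.05 -0.01  0.52] turn -0.03 | phi 94.1 clock 21.58 w 0.0397 F 31.0 cf [-0.2 -0.1  0.4] pos [0.4969 0.0952 0.0476]
```

drive_tool --pt "0.03 0 0.2 0" --pt "0.03 0 0.35 0" --pt "0.03 0 0.45 0" --pt "0.03 0 0.52 0" --pt "0.03 0 0.57 0" --pt "0.03 0 0.6 0" --pt "0.03 0 0.62 0" --pt "0.03 0 0.62 0"

```text
clock: 22.25
position: [0.4983, 0.0961, 0.0346]
ee_rot: [0.0, 0.681, 0.732, 0.0]
contact_force: [-0.4, 0.1, 0.2]
width: 0.0393
gripper_force: 31.0
```

```bash
python3 -c "
from h import *
plan(.4964,.0963,.0345,94.3)"
```

```text
shift [ 0.02 -0.08  0.  ] turn -0.03 | phi 94.1 clock 22.25 w 0.0393 F 31.0 cf [-0.4  0.1  0.2] pos [0.4983 0.0961 0.0346]
```

drive_tool --pt "0 -0.05 0.02 0" --pt "0 -0.05 0.04 0" --pt "0 -0.05 0.05 0" --pt "0 -0.05 0.05 0" --pt "0 -0.05 0.05 0" --pt "0 -0.05 0.05 0" --pt "0 -0.05 0.05 0" --pt "0 -0.05 0.05 0"

```text
clock: 22.92
position: [0.4981, 0.096, 0.0345]
ee_rot: [0.001, 0.681, 0.732, 0.001]
contact_force: [1.2, -0.3, 8.5]
width: 0.0394
gripper_force: 32.2
```

drive_tool --pt "0 0 0 0" --pt "0 0 0 0" --pt "0 0 0 0" --pt "0 0 0 0" --pt "0 0 0 0" --pt "0 0 0 0" --pt "0 0 -0.6 0" --pt "0 0 -1.6 0" --grip 50

```text
clock: 23.58
position: [0.4946, 0.0958, 0.0711]
ee_rot: [-0.002, 0.681, 0.732, -0.002]
contact_force: [1.1, 0.9, -0.8]
width: 0.0501
gripper_force: 0.0
```

```bash
python3 -c "
from h import *
plan(.444,-.214,.120,-4)
im,d=snap('top','t5.png')
i=cv2.imread('pics/t5.png')[150:290,150:420];cv2.imwrite('pics/t5c.png',cv2.resize(i,None,fx=2.9,fy=2.9))
"
```

```text
shift [-12.22  -2.9   -1.95] turn -13.65 | phi 94.1 clock 23.58 w 0.0501 F 0.0 cf [ 1.1  0.9 -0.8] pos [0.4946 0.0958 0.0711]
```

View pics/t5c.png

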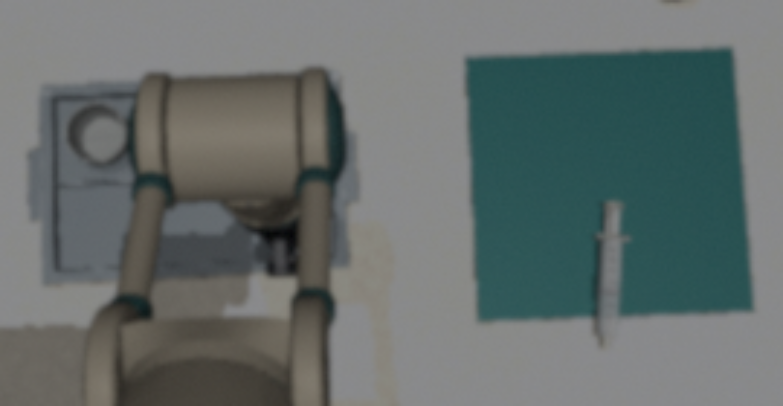

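drive_tool --pt "0 0 -1.2 -0.2" --pt "-0.4 -0.1 -2.2 -1" --pt "-1.6 -0.4 -2.2 -2" --pt "-3 -0.7 -2.2 -3.1" --pt "-4.4 -1 -2.2 -4.2" --pt "-5.8 -1.4 -2.2 -5.3" --pt "-7.2 -1.7 -2.2 -6.4" --pt "-8.6 -2 -2.2 -7.5" --grip 40

```text
clock: 24.3
position: [0.4627, -0.1184, 0.1281]
ee_rot: [0.0, 0.358, 0.934, 0.0]
contact_force: [-0.2, 0.3, 0.0]
width: 0.0401
gripper_force: 0.0
```

```bash
python3 -c "
from h import *
plan(.444,-.214,.120,-4)"
```

```text
shift [-2.   -3.34  0.32] turn -6.33 | phi 138.0 clock 24.3 w 0.0401 F 0.0 cf [-0.2  0.3  0. ] pos [ 0.4627 -0.1184  0.1281]
```

drive_tool --pt "-0.4 -0.7 0 -1" --pt "-0.9 -1.5 0 -2" --pt "-1.3 -2.2 0 -3" --pt "-1.7 -2.8 0.2 -4" --pt "-1.9 -3.2 0.3 -5" --pt "-2 -3.34 0.5 -5.9" --pt "-2 -3.34 0.7 -6.2" --pt "-2 -3.34 0.7 -6.2"

```text
clock: 24.97
position: [0.4434, -0.2126, 0.1097]
ee_rot: [-0.001, 0.045, 0.999, 0.0]
contact_force: [-0.1, 0.5, 0.9]
width: 0.0401
gripper_force: 0.0
```

```bash
python3 -c "
from h import *
plan(.444,-.214,.0245,-4)"
```

```text
shift [-0.03 -0.05  3.41] turn -0.19 | phi 174.9 clock 24.97 w 0.0401 F 0.0 cf [-0.1  0.5  0.9] pos [ 0.4434 -0.2126  0.1097]
```

drive_tool --pt "-0.03 -0.05 0.6 -0.2" --pt "-0.03 -0.05 1.4 -0.2" --pt "-0.03 -0.05 2.1 -0.2" --pt "-0.03 -0.05 2.6 -0.2" --pt "-0.03 -0.05 3 -0.2" --pt "-0.03 -0.05 3.2 -0.2" --pt "-0.03 -0.05 3.35 -0.2" --pt "-0.03 -0.05 3.4 -0.2"

```text
clock: 25.63
position: [0.4448, -0.2137, 0.0254]
ee_rot: [-0.0, 0.034, 0.999, 0.0]
contact_force: [0.7, 0.7, -0.5]
width: 0.0399
gripper_force: 0.0
```

drive_tool --pt "0 0 0 0" --pt "0 0 0 0" --pt "0 0 0 0" --pt "0 0 0 0" --pt "0 0 0 0" --pt "0 0 0 0" --pt "0 0 0 0" --pt "0 0 0 0" --grip 14 --newtons 25

```text
clock: 26.3
position: [0.4451, -0.214, 0.0261]
ee_rot: [0.001, 0.034, 0.999, -0.0]
contact_force: [0.1, -0.1, 4.7]
width: 0.0197
gripper_force: 26.0
```

```bash
python3 -c "
from h import *
plan(.4862,.2324,.0255,94.3)"
```

```text
shift [-0.43 17.93  0.02] turn 13.63 | phi 176.1 clock 26.3 w 0.0197 F 26.0 cf [ 0.1 -0.1  4.7] pos [ 0.4451 -0.214   0.0261]
```

drive_tool --pt "0 0 -0.8 0" --pt "0 0.1 -2 0.4" --pt "0 0.8 -3.4 1.3" --pt "-0.05 2.1 -4.2 2.4" --pt "-0.1 3.5 -4.2 3.5" --pt "-0.15 4.9 -4.2 4.6" --pt "-0.2 6.3 -4.2 5.7" --pt "-0.25 7.7 -4.2 6.8"

```text
clock: 26.97
position: [0.4633, -0.0244, 0.1305]
ee_rot: [-0.0, 0.377, 0.926, -0.0]
contact_force: [1.7, -0.7, 0.5]
width: 0.0198
gripper_force: 25.7
```

```bash
python3 -c "
from h import *
plan(.4862,.2324,.0255,94.3)"
```

```text
shift [6.52 7.99 4.2 ] turn 6.9 | phi 135.7 clock 26.97 w 0.0198 F 25.7 cf [ 1.7 -0.7  0.5] pos [ 0.4633 -0.0244  0.1305]
```

drive_tool --pt "0.9 1.1 0 1" --pt "1.8 2.2 0 2" --pt "2.8 3.4 0 3" --pt "3.8 4.6 0 4" --pt "4.7 5.8 0 5" --pt "5.5 6.8 0 6" --pt "6.2 7.6 0 6.8" --pt "6.5 7.9 0 6.85"

```text
clock: 27.63
position: [0.4839, 0.2324, 0.1301]
ee_rot: [-0.0, 0.676, 0.737, 0.001]
contact_force: [1.0, 0.1, 0.6]
width: 0.0201
gripper_force: 25.6
```

```bash
python3 -c "
from h import *
plan(.4862,.2324,.0275,94.3)
im,d=snap('scene','s6.png')
i=cv2.imread('pics/s6.png')[100:280,270:480];cv2.imwrite('pics/s6c.png',cv2.resize(i,None,fx=3,fy=3))"
```

```text
shift [-0.01  0.09  4.11] turn 0.11 | phi 95.0 clock 27.63 w 0.0201 F 25.6 cf [1.  0.1 0.6] pos [0.4839 0.2324 0.1301]
```

View pics/s6c.png

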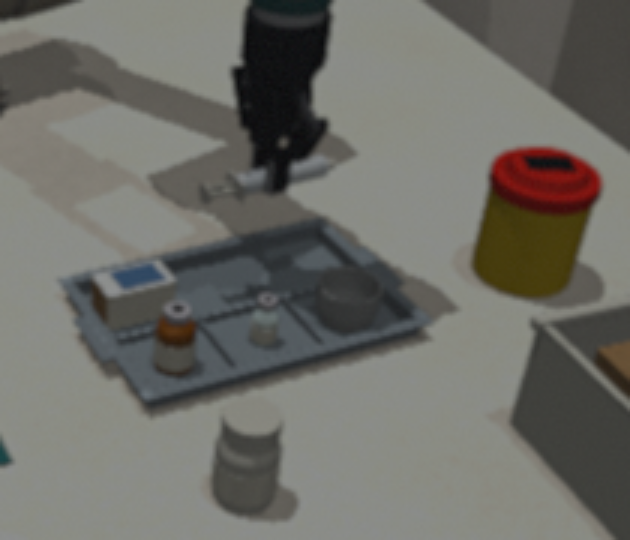

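The crop shows the carton (135,290), the vials (177,340 and 265,320) and the pot (348,298) in place. The syringe is level in the fingers above the trough at (265,178).

drive_tool --pt "0 0.09 0.8 0.05" --pt "0 0.09 1.8 0.05" --pt "0 0.09 2.6 0.05" --pt "0 0.09 3.2 0.05" --pt "0 0.09 3.6 0.05" --pt "0 0.09 3.85 0.05" --pt "0 0.09 4 0.05" --pt "0 0.09 4.05 0.05"

```text
clock: 28.35
position: [0.4863, 0.2287, 0.0291]
ee_rot: [0.0, 0.678, 0.735, -0.0]
contact_force: [1.0, -0.1, -0.2]
width: 0.0201
gripper_force: 25.6
```

```bash
python3 -c "
from h import *
plan(.4862,.2324,.0268,94.3)"
```

```text
shift [0.15 0.01 0.09] turn 0.05 | phi 94.6 clock 28.35 w 0.0201 F 25.6 cf [ 1.  -0.1 -0.2] pos [0.4863 0.2287 0.0291]
```

drive_tool --pt "0.1 0 0.02 0" --pt "0.1 0 0.04 0" --pt "0.1 0 0.06 0" --pt "0.1 0 0.08 0" --pt "0.1 0 0.1 0" --pt "0.1 0 0.1 0" --pt "0.1 0 0.1 0" --pt "0.1 0 0.1 0"

```text
clock: 29.02
position: [0.4862, 0.2318, 0.0271]
ee_rot: [0.0, 0.678, 0.735, 0.0]
contact_force: [-0.1, 0.5, 2.8]
width: 0.02
gripper_force: 25.9
```

```bash
python3 -c "
from h import *
plan(.4862,.2324,.0268,94.3)"
```

```text
shift [0.02 0.   0.01] turn 0.06 | phi 94.6 clock 29.02 w 0.02 F 25.9 cf [-0.1  0.5  2.8] pos [0.4862 0.2318 0.0271]
```

Contact is made, so I'll release and rise.

drive_tool --pt "0 0 0 0" --pt "0 0 0 0" --pt "0 0 0 0" --pt "0 0 0 0" --pt "0 0 0 0" --pt "0 0 0 0" --pt "0 0 -0.5 0" --pt "0 0 -1.2 0" --grip 36

```text
clock: 29.68
position: [0.4846, 0.2312, 0.0556]
ee_rot: [-0.001, 0.678, 0.735, -0.002]
contact_force: [-0.1, 0.0, -0.1]
width: 0.0359
gripper_force: 0.0
```

drive_tool --pt "0 0 -1 0" --pt "0 0 -2 0" --pt "0 0 -3.2 0" --pt "-1 0.5 -4.4 0" --pt "-2.5 1.2 -5.6 0" --pt "-4 1.9 -6 0" --pt "-5.5 2.6 -6 0" --pt "-7 3.3 -6 0"

```text
clock: 30.35
position: [0.5793, 0.0703, 0.2087]
ee_rot: [0.001, 0.678, 0.735, 0.001]
contact_force: [0.5, -0.1, -0.1]
width: 0.0359
gripper_force: 0.0
```

drive_tool --pt "-1.5 0 0 0" --pt "-3 0 0 0" --pt "-4.5 0 0 0" --pt "-6 0 0 0" --pt "-7.5 0 0 0" --pt "-8.5 0 0 0" --pt "-8.5 0 0 0" --pt "-8.5 0 0 0"

```text
clock: 31.02
position: [0.5949, -0.1416, 0.2063]
ee_rot: [-0.0, 0.679, 0.734, -0.0]
contact_force: [-0.1, 0.5, 0.1]
width: 0.0364
gripper_force: 0.0
```

```bash
cat > v.py <<'E'
from h import *
print(get_state()['position'])
im,d=snap('top','t7.png');P=pts('top',d)
i=cv2.imread('pics/t7.png')[150:270,70:300];cv2.imwrite('pics/t7c.png',cv2.resize(i,None,fx=3.4,fy=3.4,interpolation=3))
c,s=np.cos(YAW),np.sin(YAW);e=P[...,:2]-C;T=np.stack([c*e[...,0]+s*e[...,1],-s*e[...,0]+c*e[...,1]],-1)
for n,x,y,r,lo,hi in(('large',.0435,-.091,.03,.055,.08),('small',.0435,0,.03,.042,.06),('pot',.0435,.091,.04,.037,.055),('carton',-.0435,-.091,.045,.036,.055),('syr',-.0435,.0455,.08,.016,.035)):
    m=(np.hypot(T[...,0]-x,T[...,1]-y)<r)&(P[...,2]>lo)&(P[...,2]<hi)
    if n=='syr': m&=(T[...,0]<-.012)&(T[...,0]>-.08)
    q=T[m];R=cv2.minAreaRect(np.float32(q));print(n,len(q),'tray mm',np.round(np.array(R[0])*1e3,1),np.round(np.array(R[1])*1e3,1),round(R[2],1),'z',P[m][:,2].max())
E
python3 v.py
```

```text
[ 0.59489755 -0.14163088  0.20626273]
large 65 tray mm [ 43.4 -93.5] [22.3 23.3] 1.6 z 0.06783814926484041
small 35 tray mm [42.4 -0.9] [16.7 15.7] 39.0 z 0.05221378374690943
pot 75 tray mm [42.  87.9] [58.6 58.1] 68.6 z 0.04485415555389792
carton 375 tray mm [-42.7 -93.7] [40.4 69.9] 0.1 z 0.04632801715861344
syr 267 tray mm [-42.   44.9] [138.6  30.7] 86.8 z 0.027279946602172818
```

View pics/t7c.png

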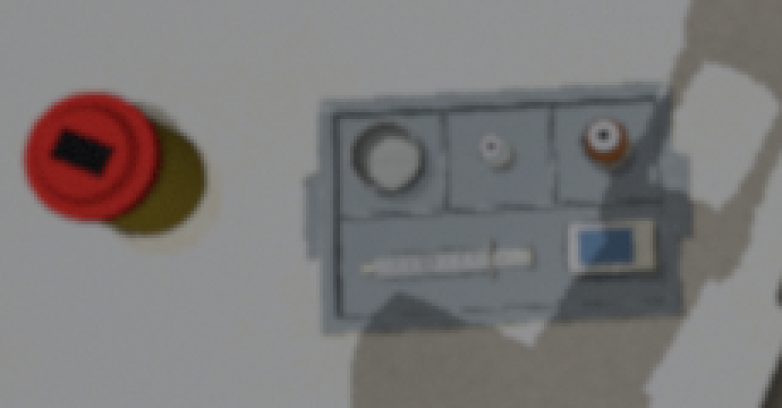

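The picture and the numbers show all five things within about 3 mm of target, upright or lying straight, so I'm handing in.

```bash
python3 -c "
from h import *
print(order.sign_off())"
```

```text
the job is handed in; nothing more can be done
None
```

The tray is laid out and handed in at about 31 s: the last picture put all five things within about 3 mm of their places and the sharps bin unmoved, but sign-off returned no verdict.

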